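# Set the thicknessing blade to the gauge

## Task

Slide the steel gauge along the bed under the raised blade until its tip sticks out on the far side, then turn the brass knob clockwise until the gauge just drags when tugged along the bed (about 5 N; 4 to 6.5 N is right), never nipping it hard. Leave it lying in the gap with that drag, let go of everything, and leave the offcut, hand plane and try square alone.

Things in the scene. Friction and masses are not known exactly. Their poses are not given: they have to be found in the camera images.
- gate: Fixed grey iron thicknessing gate. Origin: centre of its underside. Bed 130 (x) x 280 (y) mm, its smooth steel top 30 mm up. At local y +30 to +90 an arm (top 107 mm up, x -63 to +35) reaches over the bed from a column on the -x side (x -63 to -29, y +20 to +100); the +x side is open. Vertical screw axis and blade at local x 0, y +60. The gauge goes in along local +y at x 0.
- gap (a point): Point on the bed top straight under the blade's edge and the screw axis (gate's local 0, 60, 30 mm); axes as the gate's. The blade above it is a steel plate 56 mm long in x, 5 mm thick, with a rounded lower edge.
- knob_grip (a point): Centre of the brass knob of the adjusting screw, on its vertical axis at the height to grip: a knurled cylinder 40 mm in diameter, 30 mm tall. This point is 14 mm below the knob's top and 22 mm above the arm's top, 99 mm above the bed.
- screw (a joint): Screw angle (rad), 0 to 6.6, grows clockwise from above, stays where left (0.06 N m friction). Each rad lowers the blade 1.91 mm (12 mm a turn). It would touch the 6 mm gauge nominally at 4.19 rad, but the blade is clamped up to 2.2 mm high or low in its holder: the true angle lies anywhere from 3.0 to 5.4. Starts at 1.6 to 2.5.
- gauge: Loose gauge, about 400 g: steel strip 6 thick, 24 wide, 150 mm long in its y, with an upright steel handle 26 (x) x 36 (y) mm at its rear, from 6 to 42 mm above the underside. Origin on the underside below the handle's centre; strip from y -20 to +130. Starts flat on the bed, tip towards the gap and 25 to 45 mm short of it.
- gauge_tip (a point): Middle of the far end of the gauge strip (gauge y +130, 3 mm up). In place, it lies at least 8 mm past the gap point along the gate's +y; 15 to 25 mm is good (farther in, a gripper on the handle would meet the knob).
- offcut: Small pale wood block 26 x 36 x 20 mm on the bed's far end, beside the gauge's path; leave alone.
- plane: Steel hand plane with wooden knob and handle, 240 mm long, on the bench to the left; leave alone.
- square: Try square, dark wooden stock 110 mm and steel leg, on the bench to the right; leave alone.
- holder: Sprung holder that carries the blade and goes down with the screw (small aluminium block under the arm). On touching, the blade presses the gauge with 1 N, then 11 N more per rad of screw. The pull that slides the gauge (past its first 4 mm) is about 0.7 of the press. The press should end at 3 to 11 N and must never pass 20 N.
Not all that is in view belongs to the job. Of the things shaped like the gauge, the steel one is meant.

How it is judged:
On the way:
1. the gauge lies in the gap, its tip past the blade, still loose (y of gauge_tip in the frame of gap above 0.008 m and z of gauge_tip in the frame of gap below 0.007 m and contact force between holder and gauge below 0.8 N), for 0.2 s.
At the end, for the whole second after the job is handed in: The gauge lies flat and still in the gap with its tip at least 8 mm past the blade, the blade presses on it with 3 to 11 N (a drag of about 2.5 to 8 N), the screw is still (y of gauge_tip in the frame of gap above 0.008 m and angle between gauge's own z axis and vertical below 0.05 rad and contact force between holder and gauge between 3 and 11 N and linear speed of gauge below 0.01 m/s and velocity of joint screw between -0.05 and 0.05 rad/s); the robot touches nothing.
It fails at once if the blade nipped the gauge with more than 20 N (contact force between holder and gauge above 20 N).
It fails at once if the offcut, the plane or the square was disturbed by more than 20 mm (distance of any of offcut, plane, square from where it was at the start of the episode above 0.02 m).
It also fails if it takes over 72 s, if anything falls off the work surface, if the arm or the gripper's body presses on something with over 40 N, if the wrist force passes 120 N, or if a joint passes its speed limit or range.

## Robot

A 7-joint arm with a two-finger parallel gripper is mounted at the origin on the work surface. World frame = base frame: x ahead of the robot, y to its left, z up, the work surface at z = 0. Lengths are in m, angles in rad, forces in N, time in s.
With the tool pointing down it reaches from about 0.4 to 0.925 m from the base axis. Payload 4.1 kg.
Tool frame: the origin (TCP) lies between the finger pads; the fingertips stand 17 mm ahead of it and the grasp point (between the pads) lies 2 mm behind it; z points along the fingers, y is the line along which they close (so a half turn about z gives the same grasp; the last joint's range is limited). The gripper opens to 85 mm and grips with 20 to 120 N. Pads are 22 mm wide; open, the fingers measure 114 mm over their backs; the gripper's body (76 mm by 85 mm) begins 54 mm behind the grasp point. The pads swing forward as they close: fully open they stand 13 mm farther back than shut.
Start: joints at [-1.24, 0.398, 0.045, 1.537, -0.019, 1.207, -0.051], TCP at [0.271, 0.591, 0.248] pointing down, gripper open.
Joint ranges: [-2.82, 2.82], [-0.49, 2.23], [-1.37, 1.46], [0, 2.46], [-1.36, 4.5], [0.23, 2], [-2.94, 2.94]. Speed limits (rad/s): [2.57, 2.57, 3.14, 3.14, 3.14, 3.14, 3.14].

## Interface

Orientations are given as [roll, pitch, yaw] about the fixed x, y, z axes, in that order (R = Rz(yaw) Ry(pitch) Rx(roll)).
In Python, from plant import arm, claw, solver, capture, masks_of gives the robot as it stands. The module is installed in compiled form; this text tells all that it offers. Calls block until the motion is done:
- arm.movep(position, orientation): joint-space move of the TCP to a pose.
- arm.movel(position, ori=None, feed=0.15, until_force=None): straight line of the TCP; ori=None keeps the orientation; feed is the mean speed in m/s. With until_force (N) it stops when the force on the tool has changed by that much, and returns True; else False.
- arm.set_joints(angles): joint-space move.
- claw.gripper_to(opening, grasp_force=None): opening from 0.0 (shut) to 1.0 (fully open); grasp_force is the grip in N (None keeps the last); returns when the fingers have stopped.
- arm.sleep(seconds).
- solver.ik(position, orientation): joint angles nearest the present ones, or None.
- arm.get_state(): the state.
- capture(name): name is "scene" or "side" or "wrist"; returns a dict with "img" (384x512x3 uint8, blue, green, red), "intrinsics" (3x3 intrinsics, pixels), "k1" (the pictures are not rectified: a ray, as slopes to the right and down, at radius r is drawn at 1 + k1 r^2 times it, then the intrinsics apply), "world_from_camera" (4x4, takes a point from camera to world coordinates); the wrist camera has in their place "T_tool_cam" (4x4, takes a point from camera to tool coordinates, whose origin is the TCP and whose axes are the flange's). Camera axes: x right, y down, z forward; pixel columns grow to the right and rows downward; lengths in m; the calibration is good to about 2 mm. A picture is of the moment at which its call begins: read the wrist's pose just before it. There is no depth.
A pose or a line that the arm cannot do raises arm.IKError and nothing moves.
- arm.hand_in(): hands the job in; it is judged then, once.
Trained networks look in the newest picture that a camera, given by its name, has taken for a name from the list of things; names that differ only in an ending like _2 or _b are one class to them, and where a whole thing is asked for, a point or a joint stands for the part that bears it (a point fixed in the world has none). Each returns a list of dicts, best first, with "conf" (0 to 1); they miss things now and then, are a little off and sometimes report something else, mostly with a low value. They report only what shows in the picture. A call takes as long as a camera call. They do not tell look-alikes from the thing itself.
- masks_of(camera, name): "pixels" (384x512 bool, what is visible of it) and "box" ([centre column, centre row, width, height] in pixels, round what is visible of it).
The state is a dict: "time": time; "qpos": joint angles; "joint_velocities": joint speeds; "joint_torque": joint torques, N m; "position": TCP position; "tool_rot": TCP orientation; "force": force on the tool from outside, world axes, zero at the start; "wrist_torque": the same for the moment, N m; "finger_gap": opening from 0.0 (shut) to 1.0 (fully open); "grip_force": force on a finger pad.
Only numpy, scipy, OpenCV 4.12 (cv2) and the standard library are available. Lean on these libraries where they do the work, as an engineer would, in place of code of your own. Each camera call takes 0.05 s, during which the arm holds its last target. There are 200 camera calls.

## Working session

There is one attempt and no reset: what is moved stays moved. The work goes in short steps, each a Python script; the robot and the scene stay as the last script left them, time stands still between calls to the robot, and variables do not carry over. Pictures are saved under pics/ and viewed, at most 10 in all, crops included, and the job is handed in when it is done.

```bash
mkdir -p pics
python3 - <<'E'
from plant import arm, claw, solver, capture, masks_of
import cv2,numpy as np
for c in("scene","side"):
    d=capture(c); cv2.imwrite(f"pics/{c}0.png",d["img"]); np.savez(f"{c}0.npz",**d)
    print(c,d["intrinsics"].tolist(),d["k1"],np.round(d["world_from_camera"],3).tolist())
    for n in("gate","gauge","knob_grip","offcut","plane","square","holder"):
        for m in masks_of(c,n)[:4]: print(n,round(m["conf"],2),np.round(m["box"]).tolist(),m["pixels"].sum())
print(arm.get_state())
E
```

```text
scene [[358.3844794737363, 0.0, 245.52459942578508], [0.0, 358.3844794737363, 188.81072441332907], [0.0, 0.0, 1.0]] -0.05907922781443525 [[0.706, 0.383, -0.595, 1.061], [0.708, -0.39, 0.589, -0.506], [-0.007, -0.837, -0.546, 0.621], [0.0, 0.0, 0.0, 1.0]]
gate 0.88 [263.0, 226.0, 105.0, 98.0] 4319
gauge 0.88 [203.0, 210.0, 34.0, 34.0] 407
gauge 0.72 [181.0, 272.0, 63.0, 40.0] 738
gauge 0.66 [252.0, 237.0, 43.0, 34.0] 539
knob_grip 0.7 [283.0, 186.0, 12.0, 15.0] 215
offcut 0.57 [307.0, 212.0, 23.0, 15.0] 164
plane 0.85 [346.0, 178.0, 29.0, 46.0] 907
plane 0.36 [285.0, 210.0, 19.0, 12.0] 102
square 0.64 [107.0, 320.0, 49.0, 82.0] 1693
square 0.32 [254.0, 237.0, 47.0, 37.0] 572
holder 0.5 [283.0, 211.0, 14.0, 8.0] 92
side [[353.0500562198461, 0.0, 257.2148143543063], [0.0, 353.0500562198461, 188.60342040744808], [0.0, 0.0, 1.0]] -0.08570683936819937 [[-0.969, -0.19, 0.156, 0.387], [-0.246, 0.739, -0.628, 0.617], [0.004, -0.647, -0.763, 0.789], [0.0, 0.0, 0.0, 1.0]]
gate 0.93 [236.0, 210.0, 74.0, 90.0] 3618
gate 0.2 [300.0, 119.0, 49.0, 30.0] 510
gauge 0.83 [313.0, 208.0, 24.0, 47.0] 355

[... 353 characters left out ...]
': 0.8, 'qpos': array([-1.24001835,  0.39836749,  0.04512436,  1.53656936, -0.01868723,
        1.20688591, -0.05067764]), 'joint_velocities': array([ 0.00076222,  0.00039388, -0.00029401,  0.00068365, -0.00131287,
        0.00114228, -0.00047314]), 'joint_torque': array([ 4.95315853e-04, -4.74970794e+01,  1.36313304e+00, -2.54491782e+01,
        1.15084011e-02,  9.98297219e-04,  6.66187617e-06]), 'position': array([0.27084404, 0.59094061, 0.24838189]), 'tool_rot': array([3.14139896e+00, 2.49635386e-05, 2.71189318e+00]), 'force': array([-0.56855851,  1.07948421, -0.22450557]), 'wrist_torque': array([ 0.02399648, -0.01995505, -0.03593951]), 'grip_force': 0.0, 'finger_gap': 0.9955492625229861}
```

Run:
```python
import cv2
a=cv2.imread("pics/scene0.png")[150:350,80:380];b=cv2.imread("pics/side0.png")[90:390,150:350]
cv2.imwrite("pics/a.png",cv2.resize(a,(795,530),interpolation=cv2.INTER_CUBIC))
cv2.imwrite("pics/b.png",cv2.resize(b,(400,588),interpolation=cv2.INTER_CUBIC))
```

```text
(no output)
```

View pics/a.png

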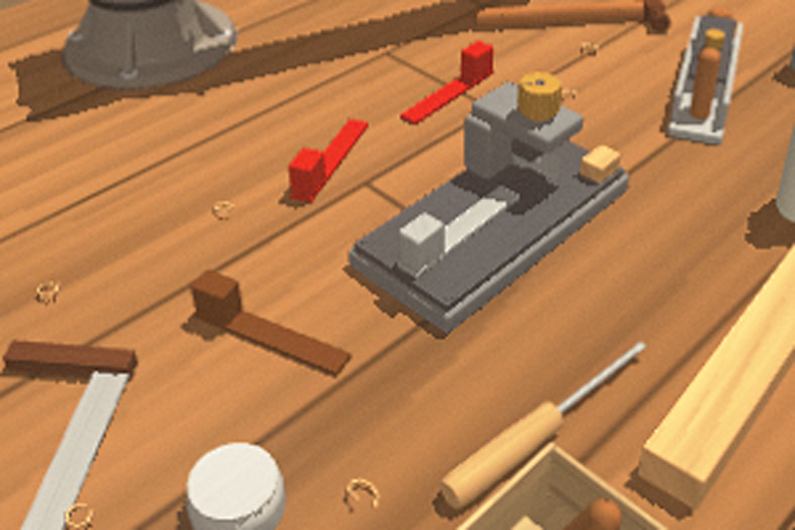

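View pics/b.png

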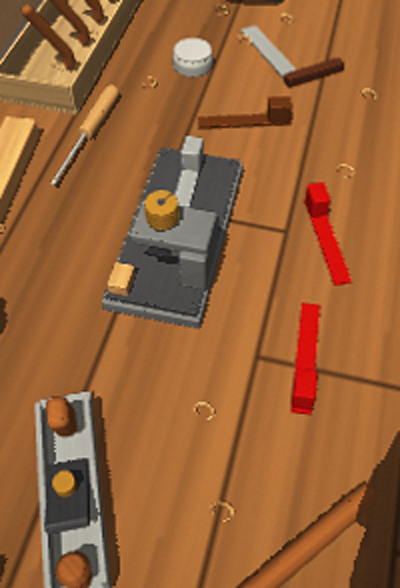

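The first picture shows what could be taken for the gauge (full-image scene pixels). Two are red look-alikes at (203,210) and (255,180), and one is brown wood at (181,272). The steel one lies on the bed at (252,237), and I choose that one: side crop (187,170) confirms it's grey, on the bed, tip towards the arm. The knob is at (283,186) and the offcut at (307,212). I'll fit the gate and gauge poses by silhouette.

```bash
cat > fit.py <<'E'
import numpy as np,cv2
from scipy.optimize import minimize
S=4
def proj(P,K,k1,wfc):
    c=(np.asarray(P)-wfc[:3,3])@wfc[:3,:3]; s=c[:,:2]/c[:,2:]
    s=s*(1+k1*(s**2).sum(1,keepdims=True)); return s@K[:2,:2].T+K[:2,2]
def box(x0,x1,y0,y1,z0,z1): return np.array([[x,y,z] for x in(x0,x1) for y in(y0,y1) for z in(z0,z1)])/1e3
def cyl(x,y,r,z0,z1): return np.array([[x+r*np.cos(a),y+r*np.sin(a),z] for a in np.linspace(0,6.283,24) for z in(z0,z1)])/1e3
GATE=[box(-65,65,-140,140,0,30),box(-63,-29,20,100,0,107),box(-63,35,30,90,67,107)]
ARM=[GATE[1],GATE[2],cyl(0,60,20,113,143)]
KNOB=[ARM[2]]
GAUGE=[box(-12,12,-20,130,0,6),box(-13,13,-18,18,6,42)]
def place(parts,x,y,yaw,z=0):
    c,s=np.cos(yaw),np.sin(yaw); R=np.array([[c,-s,0],[s,c,0],[0,0,1]])
    return [p@R.T+[x,y,z] for p in parts]
def sil(parts,cam):
    m=np.zeros((384*S,512*S),np.uint8)
    for p in parts:
        q=proj(p,*cam)*S+S/2-.5
        cv2.fillConvexPoly(m,cv2.convexHull((q*16).astype(np.int32)),1,shift=4)
    return m>0
def iou(a,b): return (a&b).sum()/(a|b).sum()
def up(m): return cv2.resize(m.astype(np.uint8),(512*S,384*S),interpolation=cv2.INTER_LINEAR if 0 else cv2.INTER_NEAREST)>0
def opt(f,x0):
    d=np.diag([.015,.015,.08]); sim=np.vstack([x0,x0+d])
    return minimize(f,x0,method="Nelder-Mead",options=dict(initial_simplex=sim,xatol=1e-4,fatol=1e-5,maxiter=150))
E
cat > m1.py <<'E'
from plant import capture,masks_of
from fit import *
cams,MG,MK,MU={},{},{},{}
for c,u0 in(("scene",(252,237)),("side",(244,175))):
    d=capture(c); cams[c]=(d["intrinsics"],d["k1"],d["world_from_camera"])
    near=lambda n,p:min((m for m in masks_of(c,n) if m["conf"]>.2),key=lambda m:np.hypot(m["box"][0]-p[0],m["box"][1]-p[1]))["pixels"]
    MU[c]=near("gauge",u0); MK[c]=near("knob_grip",(283,186) if c=="scene" else (232,197))
    MG[c]=near("gate",(263,226) if c=="scene" else (236,210))|MU[c]|MK[c]|near("offcut",(307,212) if c=="scene" else (210,229))
    k=cv2.getStructuringElement(cv2.MORPH_ELLIPSE,(5,5)); MG[c]=cv2.morphologyEx(MG[c].astype(np.uint8),cv2.MORPH_CLOSE,k)>0
np.savez("m1.npz",**{k+c:v[c] for k,v in(("G",MG),("K",MK),("U",MU)) for c in MG})
# init: knob mask ray at z=.129 from scene
K,k1,w=cams["scene"]; uv=np.argwhere(MK["scene"]).mean(0)[::-1]
s=(uv-K[:2,2])/K[0,0]; r=w[:3,:3]@[*s,1]; P=w[:3,3]+r*(.129-w[2,3])/r[2]; print("knob",P)
OFF=[box(-1,1,-1,1,0,1)]
def run(sel):
    best=None
    UG={c:up(MG[c]) for c in sel}; UU={c:up(MU[c]) for c in sel}; UK={c:up(MK[c]) for c in sel}
    fg=lambda v:-sum(iou(sil(place(GATE+KNOB,*v),cams[c]),UG[c])+.3*iou(sil(place(KNOB,*v),cams[c]),UK[c]) for c in sel)
    for yaw in(-.6,-.3,0,.3):
        x=np.array([P[0]+.06*np.sin(yaw),P[1]-.06*np.cos(yaw),yaw]); o=opt(fg,x)
        if best is None or o.fun<best.fun: best=o
    g=best.x; c,s=np.cos(g[2]),np.sin(g[2])
    occ={k:sil(place(ARM,*g),cams[k]) for k in sel}
    fu=lambda v:-sum(iou(sil(place(GAUGE,*v,z=.03),cams[k])&~occ[k],UU[k]) for k in sel)
    u0=np.array([g[0]+s*.1,g[1]-c*.1,g[2]]); u=min((opt(fu,u0+[0,0,a]) for a in(-.05,.05)),key=lambda o:o.fun)
    v=u.x; tip=v[:2]+.13*np.array([-np.sin(v[2]),np.cos(v[2])]); d=tip-g[:2]
    print(sel,"gate",np.round(g,4),best.fun,"gauge",np.round(v,4),u.fun,"tip in gap",np.round([c*d[0]+s*d[1],-s*d[0]+c*d[1]-.06],4))
    return g,v
for sel in(["scene"],["side"],["scene","side"]): g,v=run(sel)
np.savez("pose.npz",g=g,v=v)
for c in cams:
    im=cv2.resize(capture(c)["img"],None,fx=4,fy=4,interpolation=cv2.INTER_CUBIC)
    for parts,col in((place(GATE+KNOB,*g),(0,255,0)),(place(GAUGE,*v,z=.03),(0,0,255))):
        for p in parts: cv2.polylines(im,[cv2.convexHull((proj(p,*cams[c])*4+1.5).astype(np.int32))],True,col,1)
    x,y=(200,165) if c=="scene" else (190,155)
    cv2.imwrite(f"pics/ov_{c}.png",im[y*4:y*4+500,x*4:x*4+(520 if c=="scene" else 400)])
a,b=cv2.imread("pics/ov_scene.png"),cv2.imread("pics/ov_side.png"); cv2.imwrite("pics/ov.png",np.hstack([a[:, :480],b[:,:320]]))
E
python3 m1.py
```

```text
knob [0.58203595 0.10169532 0.129     ]
['scene'] gate [0.5824 0.0444 0.0281] -1.0403065073652145 gauge [ 0.5852 -0.0555 -0.0219] -0.0 tip in gap [ 0.0065 -0.0302]
['side'] gate [0.5806 0.0474 0.0329] -1.2201455245591548 gauge [ 0.5889 -0.0598  0.0713] -0.9268111914026311 tip in gap [-0.0002 -0.0375]
['scene', 'side'] gate [0.5812 0.0464 0.0363] -2.242352936755064 gauge [ 0.5889 -0.0593  0.0686] -0.923578751164958 tip in gap [-0.0003 -0.036 ]
```

View pics/ov.png

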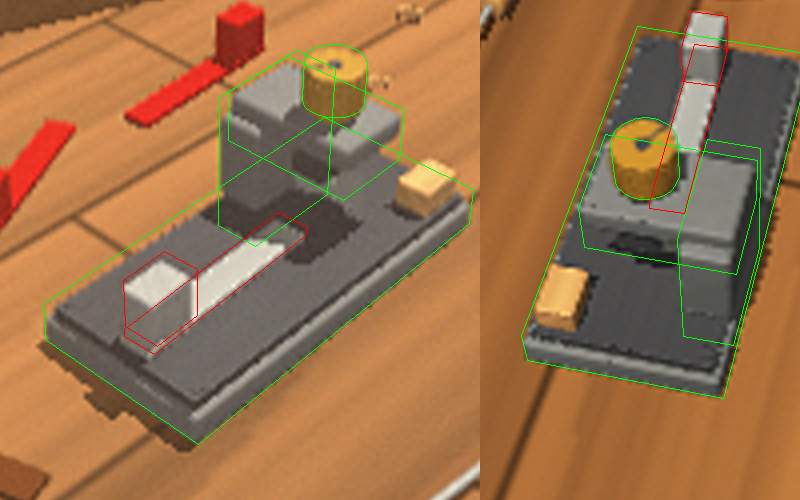

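The overlay agrees with the gate, knob and gauge to about 1 px. The steel gauge handle is near (0.589,-0.059), with the tip 36 mm short (25–45 expected) and knob axis near (0.579,0.106). I'll hover over the gauge, refine with the wrist camera and check the yaw range at the knob.

```bash
cat > m2.py <<'E'
from plant import arm,claw,solver,capture,masks_of
from fit import *
from scipy.spatial.transform import Rotation as Ro
p=np.load("pose.npz"); g,v=p["g"],p["v"]
knob=g[:2]+.06*np.array([-np.sin(g[2]),np.cos(g[2])])
for y in np.arange(-3.1,3.2,.4):
    q=solver.ik([*knob,.131],[np.pi,0,y]); print(round(y,1),None if q is None else np.round(q,2).tolist())
for y in(g[2]+np.pi/2,g[2]-np.pi/2):
    q=solver.ik([v[0],v[1],.06],[np.pi,0,y]); print("gauge",round(y,2),None if q is None else np.round(q,2).tolist())
yaw=g[2]+np.pi/2
h=[v[0],v[1]-.01,.24]
arm.movep(h,[np.pi,0,yaw])
st=arm.get_state(); d=capture("wrist"); cv2.imwrite("pics/w1.png",d["img"])
T=np.eye(4);T[:3,:3]=Ro.from_euler("xyz",st["tool_rot"]).as_matrix();T[:3,3]=st["position"]
W=T@d["T_tool_cam"]; print(st["time"],st["position"],np.round(W,3).tolist())
cam=(d["intrinsics"],d["k1"],W)
for n in("gauge","knob_grip","gate"):
    for m in masks_of("wrist",n)[:3]: print(n,round(m["conf"],2),np.round(m["box"]).tolist())
ms=masks_of("wrist","gauge"); c0=proj([[v[0],v[1],.06]],*cam)[0]
if ms:
    U=up(min(ms,key=lambda m:np.hypot(*(np.array(m["box"][:2])-c0)))["pixels"]); occ=sil(place(ARM,*g),cam)
    o=opt(lambda x:-iou(sil(place(GAUGE,*x,z=.03),cam)&~occ,U),v); print("gauge wrist",o.x,o.fun); 
    np.save("vw.npy",o.x)
im=cv2.resize(d["img"],None,fx=1.5,fy=1.5)
for parts,col in((place(GATE+KNOB,*g),(0,255,0)),(place(GAUGE,*v,z=.03),(0,0,255)),(place(GAUGE,*(o.x if ms else v),z=.03),(255,255,0))):
    for q in parts: cv2.polylines(im,[cv2.convexHull((proj(q,*cam)*1.5).astype(np.int32))],True,col,1)
cv2.imwrite("pics/w1o.png",im)
E
python3 m2.py
```

```text
-3.1 [-0.48, 0.42, 0.29, 1.82, -0.15, 0.93, 1.49]
-2.7 [-0.41, 0.41, 0.2, 1.81, -0.1, 0.93, 1.85]
-2.3 [-0.37, 0.41, 0.15, 1.81, -0.07, 0.93, 2.22]
-1.9 [-0.31, 0.4, 0.07, 1.81, -0.03, 0.93, 2.59]
-1.5 [0.57, 0.67, -1.16, 1.79, 0.67, 1.14, 2.4]
-1.1 [-1.08, 0.81, 1.26, 1.83, -0.85, 1.17, -2.2]
-0.7 [-1.08, 0.81, 1.26, 1.83, -0.85, 1.17, -1.8]
-0.3 [-0.81, 0.51, 0.74, 1.82, -0.41, 0.97, -1.76]
0.1 [-0.76, 0.49, 0.66, 1.82, -0.36, 0.95, -1.41]
0.5 [-0.73, 0.48, 0.62, 1.82, -0.33, 0.95, -1.03]
0.9 [-0.76, 0.49, 0.67, 1.82, -0.37, 0.96, -0.61]
1.3 [-0.72, 0.47, 0.61, 1.82, -0.33, 0.95, -0.24]
1.7 [-0.68, 0.46, 0.55, 1.82, -0.29, 0.94, 0.13]
2.1 [-0.63, 0.45, 0.49, 1.82, -0.25, 0.94, 0.5]
2.5 [-0.59, 0.44, 0.43, 1.82, -0.22, 0.93, 0.87]
2.9 [-0.54, 0.43, 0.37, 1.82, -0.19, 0.93, 1.24]
gauge 1.61 [-0.42, 0.58, 0.59, 1.86, -0.43, 0.83, 0.43]
gauge -1.53 [-0.78, 0.97, 1.26, 1.87, -1.04, 1.15, -2.23]
3.9917 [ 0.58920596 -0.06776193  0.23983555] [[0.999, 0.038, 0.009, 0.587], [0.039, -0.963, -0.266, 0.001], [-0.002, 0.266, -0.964, 0.366], [0.0, 0.0, 0.0, 1.0]]
gauge 0.82 [249.0, 118.0, 28.0, 154.0]
gauge 0.82 [211.0, 277.0, 113.0, 54.0]
gauge 0.63 [73.0, 101.0, 84.0, 132.0]
gate 0.85 [240.0, 100.0, 144.0, 199.0]
gauge wrist [ 0.58930315 -0.06190334  0.06521886] -0.9675878313372922
```

View pics/w1o.png

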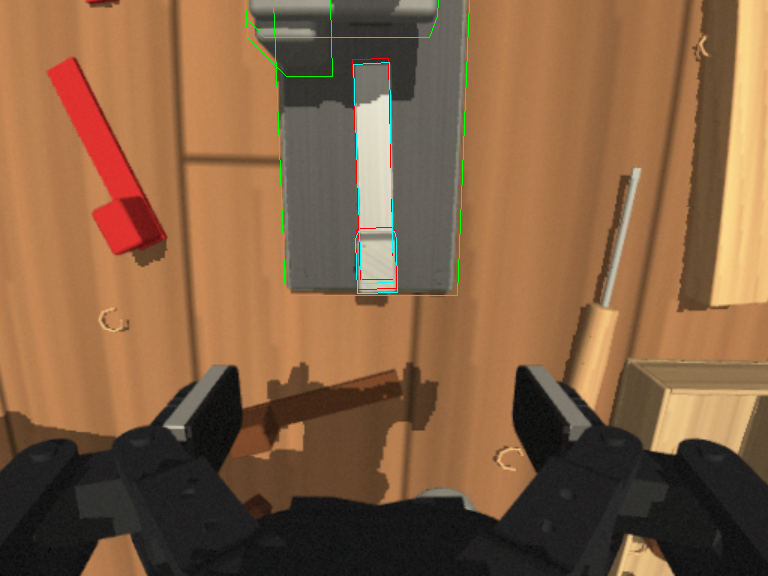

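The wrist view shows the steel gauge lying square in the bed, with handle at about (377,262) and tip at (371,62) in the 1.5x picture. The refined origin is (0.5893,-0.0619) with yaw 0.065. Next I grip the handle and slide it in.

```bash
cat > h.py <<'E'
from plant import arm,claw,solver,capture,masks_of
import numpy as np
pi=np.pi
G=np.array([.5812,.0464,.036])
ey=np.array([-np.sin(G[2]),np.cos(G[2]),0])
KN=np.array([G[0]+.06*ey[0],G[1]+.06*ey[1],0])
HY=pi/2+G[2]
def F(): 
    s=[]
    for _ in range(4): s.append(arm.get_state()["force"]); arm.sleep(.03)
    return np.mean(s,0)
E
python3 - <<'E'
from h import *
arm.movel([.5893,-.0619,.12],[pi,0,pi/2+.065],feed=.2)
claw.gripper_to(.7)
arm.movel([.5893,-.0619,.060],feed=.1)
print("free",F())
claw.gripper_to(0,30)
s=arm.get_state(); print(s["finger_gap"],s["grip_force"],s["time"],F())
end=KN+ey*(.021-.13); end[2]=.060
arm.movel(end-ey*.01,[pi,0,HY],feed=.04); print(F())
arm.movel(end,feed=.03); print(F())
arm.movel(end-ey*.004,feed=.03); print("back",F())
arm.movel(end,feed=.03); print("fwd",F())
s=arm.get_state(); print(s["position"],end,s["finger_gap"],s["time"])
claw.gripper_to(.7)
arm.sleep(.3)
print(F(),arm.get_state()["time"])
E
```

```text
free [ 0.07568881 -0.06512817  0.28716104]
0.2994014884251117 31.336596608161926 6.6583 [-0.70702024  0.48107593  3.50516344]
[ 0.2363512  -0.41436063  5.7862242 ]
[0.05807417 0.72168198 5.85462483]
back [ 0.67876481 -0.38282174  6.70480115]
fwd [-0.18208708 -0.1430393   6.47222064]
[ 0.58349862 -0.001863    0.06044889] [ 0.58296362 -0.00256825  0.06      ] 0.29950594557783966 9.7667
[ 0.33379142 -0.01719774 -0.40622012] 10.625
```

Run:
```python
from h import *
from fit import *
from scipy.spatial.transform import Rotation as Ro
p=arm.get_state()["position"]; arm.movel([p[0],p[1],.24],feed=.25)
arm.movel([.58,.06,.25],feed=.25)
st=arm.get_state(); d=capture("wrist"); cv2.imwrite("pics/w2.png",d["img"])
T=np.eye(4);T[:3,:3]=Ro.from_euler("xyz",st["tool_rot"]).as_matrix();T[:3,3]=st["position"]
cam=(d["intrinsics"],d["k1"],T@d["T_tool_cam"])
im=cv2.resize(d["img"],None,fx=1.5,fy=1.5)
g=G.copy(); C=[cyl(0,0,20,113,143)]
ms=masks_of("wrist","knob_grip"); print([(round(m["conf"],2),np.round(m["box"]).tolist()) for m in ms])
if ms:
    U=up(ms[0]["pixels"]); o=minimize(lambda x:-iou(sil(place(C,*x,0),cam),U),KN[:2],method="Nelder-Mead",options=dict(initial_simplex=[KN[:2],KN[:2]+[.006,0],KN[:2]+[0,.006]],xatol=1e-4)); print("knob",o.x,o.fun,"prior",KN[:2])
ms=masks_of("wrist","gauge"); c0=proj([[.583,-.002,.06]],*cam)[0]; print(c0,[(round(m["conf"],2),np.round(m["box"]).tolist()) for m in ms])
if ms:
    U=up(min(ms,key=lambda m:np.hypot(*(np.array(m["box"][:2])-c0)))["pixels"]); occ=sil(place(ARM,*g),cam)
    v=np.array([.583,-.002,.036]); o2=opt(lambda x:-iou(sil(place(GAUGE,*x,z=.03),cam)&~occ,U),v); print("gauge",o2.x,o2.fun)
for parts,col in((place(GATE+KNOB,*g),(0,255,0)),(place(C,*o.x,0) if 'o' in globals() else [],(0,0,255)),(place(GAUGE,.583,-.002,.036,z=.03),(255,255,0))):
    for q in parts: cv2.polylines(im,[cv2.convexHull((proj(q,*cam)*1.5).astype(np.int32))],True,col,1)
cv2.imwrite("pics/w2o.png",im); print(arm.get_state()["time"])
```

```text
[(0.62, [256.0, 144.0, 53.0, 53.0])]
knob [0.5798694  0.10761977] -0.9574770441626586 prior [0.57904047 0.10636112]
[252.9133512  235.61199425] [(0.81, [93.0, 212.0, 76.0, 123.0]), (0.74, [72.0, 61.0, 58.0, 122.0]), (0.63, [253.0, 213.0, 24.0, 78.0]), (0.5, [253.0, 332.0, 27.0, 9.0])]
gauge [5.84044506e-01 3.73879984e-04 3.78471339e-02] -0.9388296087510906
12.0417
```

View pics/w2o.png

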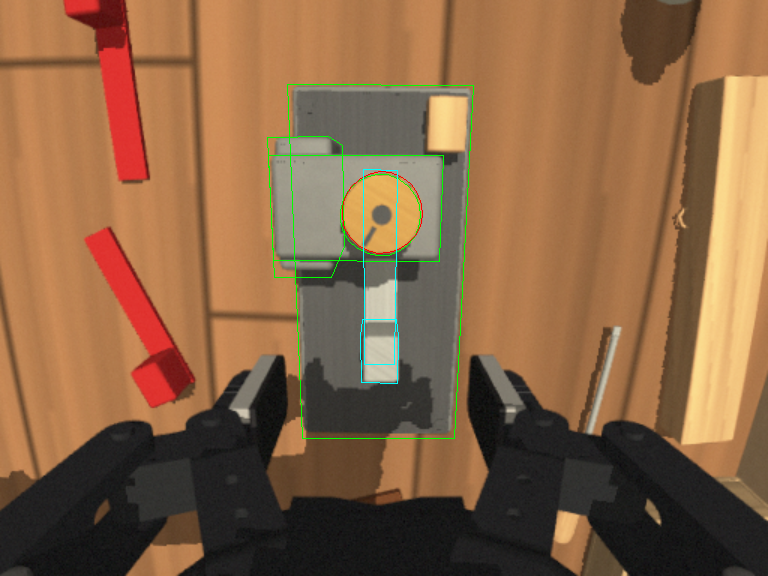

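The knob axis comes out at (0.5799,0.1076), and its pointer mark is visible at (372,235) in the 1.5x picture. The gauge tip is about 22 mm past the blade, still loose. First turn is 1.5 rad, which can press at most about 12 N.

```bash
cat >> h.py <<'E'
KN=np.array([.5799,.1076,0])
def turn(q7,dth,zup=.185):
    """grip knob with wrist joint at q7, turn clockwise by dth, release, rise"""
    q=np.array(solver.ik([KN[0],KN[1],zup],[pi,0,1.61]))  # q7 ~ .1
    q[6]=q7; arm.set_joints(q)
    s=arm.get_state(); o=s["tool_rot"]
    claw.gripper_to(.75)
    arm.movel([KN[0],KN[1],.131],o,feed=.15); f0=F()
    claw.gripper_to(0,40); s=arm.get_state(); print("gap",s["finger_gap"],"grip",s["grip_force"],"dF",F()-f0)
    q=np.array(s["qpos"]); q[6]=q7-dth; t0=s["wrist_torque"].copy()
    arm.set_joints(q); s=arm.get_state(); print("turned dF",F()-f0,"q7",s["qpos"][6],"tz",s["wrist_torque"][2]-t0[2])
    claw.gripper_to(.75); arm.movel([KN[0],KN[1],zup],feed=.25)
    print("q7",arm.get_state()["qpos"][6],"t",arm.get_state()["time"])
def tug(back=.007,z=.060,step=.0035):
    """grip the handle, pull it back and push it forth, report forces along the bed"""
    hp=np.load("hp.npy"); 
    arm.movel([hp[0],hp[1],.185],[pi,0,HY],feed=.3) if arm.get_state()["position"][1]<.05 else arm.movep([hp[0],hp[1],.185],[pi,0,HY])
    claw.gripper_to(.6)
    arm.movel([hp[0],hp[1],z],feed=.2); f0=F()
    claw.gripper_to(0,25); f1=F(); P=np.array([hp[0],hp[1],z]); print("gripped",f1-f0)
    r=[]
    for k in(1,2,1,0):
        arm.movel(P-ey*step*k,feed=.02); f=F()-f0; r.append(f@ey); print(k,np.round(f,2),"along",round(f@ey,2))
    print("drag ~",(r[1]-r[3])/2)
    claw.gripper_to(.6); arm.movel([hp[0],hp[1],.185],feed=.25); print("t",arm.get_state()["time"])
E
python3 - <<'E'
from h import *
np.save("hp.npy",[.5835,-.0010])
turn(2.7,1.5)
s=arm.get_state();print(s["qpos"],s["position"],s["tool_rot"])
tug()
E
```

```text
gap 0.45383204914088987 grip 39.930436187423766 dF [-2.73029983  0.51796638  4.85031591]
turned dF [ 2.66613025 -4.8459475  -3.49399814] q7 1.2007121253806587 tz -0.024438580663407636
q7 1.1614116137872208 t 17.85
[-0.78997327  0.42468347  0.69957725  1.77071525 -0.31253504  1.0562468
  1.16141161] [0.5807002  0.10800916 0.18641562] [3.13794033e+00 1.19166724e-03 2.71112365e+00]
gripped [-1.05535838  0.39384018  6.0055536 ]
1 [-0.55  1.65  5.53] along 1.67
2 [0.5  1.71 5.29] along 1.7
1 [ 0.23 -0.83  5.82] along -0.84
0 [-0.29 -1.8   6.01] along -1.79
drag ~ 1.7421862521295837
t 23.1417
```

```bash
python3 - <<'E'
s=open('h.py').read()
s=s.replace('print("gripped",f1-f0)\n','''print("gripped",f1-f0)
    for _ in range(5):
        if (F()-f0)[2]<1.5: break
        P[2]+=.0003; arm.movel(P,feed=.02)
    print("z",P[2],(F()-f0)[2])
''')
open('h.py','w').write(s)
E
python3 - <<'E'
from h import *
turn(1.2,.6)
tug()
E
```

```text
gap 0.44859408116178423 grip 40.15136283938773 dF [-3.43485249 -1.89019223  7.01148725]
turned dF [-1.56733639 -0.48748607  0.45677819] q7 0.6016056641486304 tz -0.009311816049859627
q7 0.5538799701977597 t 26.8667
gripped [-1.0483394   0.75073697  5.32805623]
z 0.061200000000000004 -2.8395918124720714
1 [ 2.48  4.76 -2.06] along 4.66
2 [ 0.84  5.16 -0.25] along 5.12
1 [-0.05 -0.7  -2.72] along -0.7
0 [-0.46 -5.58 -3.27] along -5.56
drag ~ 5.340389913876743
t 33.675
```

The drag is about 5.3 N in both directions, and it matches the previous step plus 0.6 rad, so this is on target. I'll back off and check the placement once.

Run:
```python
from h import *
from fit import *
from scipy.spatial.transform import Rotation as Ro
arm.movel([.58,.03,.26],feed=.25); arm.sleep(.3)
st=arm.get_state(); d=capture("wrist")
T=np.eye(4);T[:3,:3]=Ro.from_euler("xyz",st["tool_rot"]).as_matrix();T[:3,3]=st["position"]
cam=(d["intrinsics"],d["k1"],T@d["T_tool_cam"])
c0=proj([[.583,.0,.06]],*cam)[0]; ms=masks_of("wrist","gauge")
U=up(min(ms,key=lambda m:np.hypot(*(np.array(m["box"][:2])-c0)))["pixels"]); occ=sil(place(ARM,*G),cam)
o2=opt(lambda x:-iou(sil(place(GAUGE,*x,z=.03),cam)&~occ,U),np.array([.583,0,.036])); print("gauge",o2.x,o2.fun,"tip past",o2.x[1]+.13-.1076)
im=np.hstack([d["img"][:,130:400],cv2.resize(capture("side")["img"][150:280,180:300],(354,384),interpolation=cv2.INTER_CUBIC)])
cv2.imwrite("pics/fin.png",im); print(st["time"],st["finger_gap"])
```

```text
gauge [ 0.58319528 -0.00474158  0.02369169] -0.9536262099776619 tip past 0.017658424621739777
34.45 0.6023899336723862
```

View pics/fin.png

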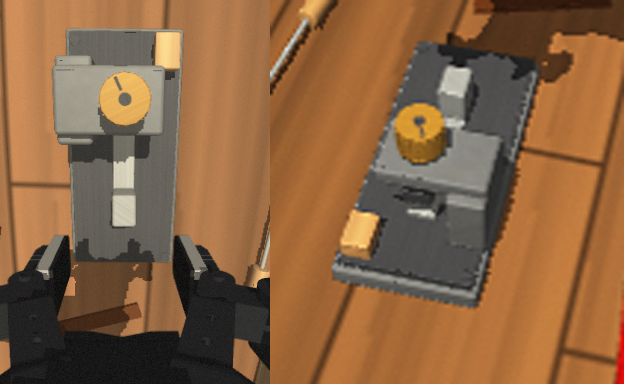

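The side view shows the tip sticking out past the blade at about (422,212), by roughly 18 mm. The offcut hasn't moved and the gripper is clear, so I'm handing in.

```bash
python3 -c "
from plant import arm
print(arm.hand_in())"
```

```text
the job is handed in; nothing more can be done
None
```

I handed the job in: the gauge lies in the gap with its tip about 18 mm past the blade and a measured drag of about 5.3 N, the gripper is clear of everything, and the system returned no verdict.

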